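# Break down the sample-tin stacks to their stations

## Robot

A 6-joint arm with a two-finger parallel gripper is mounted at the origin on the work surface. World frame = base frame: x ahead of the robot, y to its left, z up, the work surface at z = 0. Lengths are in m, angles in rad, forces in N, time in s.
With the tool pointing down it reaches from about 0.275 to 0.75 m from the base axis. Payload 10.2 kg.
Tool frame: the origin (TCP) lies at the very end of the fingers, on their centre line; the grasp point (between the pads) lies behind it (grasp_offset is the z of the grasp point in the tool frame, in m); z points along the fingers, y is the line along which they close (so a half turn about z gives the same grasp; the last joint's range is limited). The gripper opens to 85 mm and grips with 20 to 120 N. Pads are 22 mm wide; open, the fingers measure 114 mm over their backs; the gripper's body (76 mm by 85 mm) begins 54 mm behind the grasp point. The pads swing forward as they close: fully open they stand 13 mm farther back than shut.
Start: joints at [-1.376, 0.313, 1.498, -0, 1.331, -0.223], TCP at [0.213, -0.48, 0.231] pointing down, gripper open.
Joint ranges: [-2.94, 2.94], [-0.97, 2.17], [0.19, 2.56], [-1.23, 4.37], [0.02, 3.11], [-2.88, 2.88]. Speed limits (rad/s): [2.39, 2.39, 3.01, 3.14, 3.14, 3.14].

## Interface

Orientations are given as a unit quaternion [w, x, y, z].
In Python, from cell import get_obs, camera, calibration, hand_in, grasp_offset gives the robot as it stands. The module is installed in compiled form; this text tells all that it offers.
- The arm moves only by the shell command python3 -m creep 'ROWS' [OPENING]. ROWS is JSON, a list of rows, each an object with "linear": the shift along the tool's x, y, z scaled (see below), a list of three; "yaw": the turn about the tool's z scaled (see below). A call has 1 to 5 rows; each row is the pose to reach, as a shift and turn from the pose commanded when the call began, along the tool's axes at that moment, turning the shorter way round; what a row does not reach only later rows make up. The controller multiplies each number of a shift by 0.15 m and each number of a turn by 180 degrees. A row lasts 1/8 s, in which the tool goes at most 62.5 mm and 10.7 degrees, less where a joint would pass 70% of its speed; a pose out of reach is approached as far as the arm can. A call with a number of a shift or a turn outside -1 to 1 is refused whole. A call with a gripper value outside its range is refused whole. OPENING is the opening, from -1 (shut) to 1 (fully open), set as the call begins (- or left out, the last holds). The fingers move at their own pace and stop on an object; the grip force is fixed at half the most. Time passes only in rows, so rows that repeat a pose let the fingers close. It gives the time, the measured TCP pose, the force, the opening and the grip force at its end, in the units of the state.
- get_obs(): the state, without advancing time (a new reading comes with each control period).
- camera(name): name is "scene" or "top" or "wrist"; returns the picture (420x560x3 uint8, red, green, blue); there is no depth.
- calibration(name): a dict with "fovy" (degrees; the focal length in pixels is half the picture's height over the tangent of half this angle, whatever the lens; pixels are square), "cx", "cy" (the principal point, pixels), "view" (4x4, takes a point from world to camera coordinates). Camera axes: x right, y down, z forward; pixel columns grow to the right and rows downward; lengths in m; the calibration is good to about 2 mm. A picture is of the moment at which its call begins: read the wrist's pose just before it. calibration takes no time and is no camera call; for the wrist camera it gives the pose at the moment of the call.
- hand_in(): hands the job in; it is judged then, once.
The state is a dict: "t": time; "joint_pos": joint angles; "dq": joint speeds; "effort": joint torques, N m; "ee_pos": TCP position; "orientation": TCP orientation; "wrist_force": force on the tool from outside, world axes, zero at the start; "moment": the same for the moment, N m; "grip_width": opening from 0.0 (shut) to 1.0 (fully open); "gripper_force": force on a finger pad.
Only numpy, scipy, OpenCV 4.12 (cv2) and the standard library are available. Lean on these libraries where they do the work, as an engineer would, in place of code of your own. Each camera call takes 0.05 s, during which the arm holds its last target. There are 200 camera calls.

## Task

Take the two stacks of sample tins apart and put each tin on its next station: red on the balance's pan, blue on the hotplate, yellow in the orange tray, white on the black insert of the microscope stage plate, and green on the cork pad. Centre each tin on its station, standing upright on its base and alone there; set the tins down gently, and never drop, throw or tip one over.

Things in the scene. Friction and masses are not known exactly. Their poses are not given: they have to be found in the camera images.
- tin_red: sample tin, a plain closed cylinder: aluminium-coloured body under a red lid with a flat top, 68 mm in diameter and 34 mm high, 110 to 230 g. Origin: centre of its underside, z up; its yaw means nothing. One of the two wide tins, which are the bottoms of the two stacks, standing on the bench; a medium tin stands about central on it at the start.
- tin_blue: sample tin, a plain closed cylinder: aluminium-coloured body under a blue lid with a flat top, 68 mm in diameter and 34 mm high, 110 to 230 g. Origin: centre of its underside, z up; its yaw means nothing. One of the two wide tins, which are the bottoms of the two stacks, standing on the bench; a medium tin stands about central on it at the start.
- tin_yellow: sample tin, a plain closed cylinder: aluminium-coloured body under a yellow lid with a flat top, 52 mm in diameter and 30 mm high, 70 to 140 g. Origin: centre of its underside, z up; its yaw means nothing. One of the two medium tins; at the start it stands on one of the wide tins (red or blue), and may carry the small green tin.
- tin_white: sample tin, a plain closed cylinder: aluminium-coloured body under a white lid with a flat top, 52 mm in diameter and 30 mm high, 70 to 140 g. Origin: centre of its underside, z up; its yaw means nothing. One of the two medium tins; at the start it stands on one of the wide tins (red or blue), and may carry the small green tin.
- tin_green: sample tin, a plain closed cylinder: aluminium-coloured body under a green lid with a flat top, 36 mm in diameter and 28 mm high, 40 to 85 g. Origin: centre of its underside, z up; its yaw means nothing. The only small tin; at the start it is the top of the one three-high stack, about central on a medium tin (yellow or white).
- balance: laboratory balance: grey plastic housing 116 x 116 mm with a raised round bright steel pan, 92 mm in diameter, flat, its top 40 mm above the bench; the pan does not move. Fixed to the bench. Origin: centre of its underside, at bench height, straight under the centre of the place for the tin; z up. 
- stage_plate: microscope stage plate: cream square plate 120 x 120 mm, 15 mm thick, with a round black insert 86 mm in diameter in its middle, whose flat top is 16 mm above the bench. Fixed to the bench. Origin: centre of its underside, at bench height, straight under the centre of the place for the tin; z up. 
- hotplate: small hotplate, cold: dark housing 116 x 110 mm with, in its middle, a flat square white ceramic top 96 x 96 mm, 40 mm above the bench, and a black knob on its front edge. Fixed to the bench. Origin: centre of its underside, at bench height, straight under the centre of the place for the tin; z up. 
- orange_tray: shallow square orange tray 116 x 116 mm over all with a black rubber floor 108 x 108 mm; floor 5 mm above the bench, rim 10 mm above the bench. Fixed to the bench. Origin: centre of its underside, at bench height, straight under the centre of the place for the tin; z up. 
- cork_pad: round cork pad 104 mm in diameter, flat top 12 mm above the bench. Fixed to the bench. Origin: centre of its underside, at bench height, straight under the centre of the place for the tin; z up. 
Things that resemble listed ones, but are neither listed nor needed, are in the scene too. Leave any purple look-alike of the tin_green alone. Leave any purple look-alike of the tin_white alone.

How it is judged:
By the outcome, as a careful person would: the job done as asked, in the order asked, and still so for the second after the job is handed in, with the robot touching nothing.
It also fails if it takes over 120 s, if anything falls off the work surface, if the arm or the gripper's body presses on something with over 40 N, if the wrist force passes 120 N, or if a joint passes its speed limit or range.

## Working session

There is one attempt and no reset: what is moved stays moved. The work goes in short steps, Python scripts to look and compute and a shell command to move; the robot and the scene stay as the last step left them, time stands still between calls to the robot, and variables do not carry over. Pictures are saved under pics/ and viewed, at most 14 in all, crops included, and the job is handed in when it is done.

```bash
mkdir -p pics; python3 - <<'E'
from cell import *
import cv2
for n in("scene","top"):
    cv2.imwrite(f"pics/{n}0.png",camera(n)[:,:,::-1]); c=calibration(n); print(n,c)
o=get_obs(); print(o,grasp_offset)
E
```

```text
scene {'fovy': 52.58716887536238, 'cx': 280.47431580079495, 'cy': 210.7276306947911, 'view': array([[ 0.34938335,  0.93691997,  0.01059408, -0.14044806],
       [ 0.56110234, -0.20015673, -0.80318207, -0.25477589],
       [-0.75039685,  0.28656281, -0.59563942,  1.70374127],
       [ 0.        ,  0.        ,  0.        ,  1.        ]])}
top {'fovy': 56.08913740919745, 'cx': 287.64736153707423, 'cy': 209.65583263888107, 'view': array([[ 0.05532691, -0.99846692, -0.00165383, -0.06627289],
       [-0.9779698 , -0.05385707, -0.20167916,  0.51986556],
       [ 0.2012809 ,  0.01277568, -0.97945024,  1.05733901],
       [ 0.        ,  0.        ,  0.        ,  1.        ]])}
{'t': 0.1, 'joint_pos': array([-1.37637887e+00,  3.13365587e-01,  1.49835034e+00, -5.44647553e-06,
        1.33103032e+00, -2.23405368e-01]), 'dq': array([ 0.00157445, -0.00023995, -0.00239502,  0.0006565 ,  0.00037584,
        0.00174619]), 'effort': array([ 2.53748563e-03, -4.12898076e+01, -2.60143697e+01, -1.88502140e-04,
        3.05728085e-03, -1.89400333e-05]), 'ee_pos': array([ 0.21296865, -0.47960741,  0.23081093]), 'orientation': array([-5.76774496e-04,  9.78256964e-01,  2.07395706e-01,  5.71508787e-06]), 'wrist_force': array([ 0.33450266, -1.09052243, -0.27693879]), 'moment': array([ 0.00699647, -0.02667198,  0.01360834]), 'gripper_force': 0.0, 'grip_width': 0.9988363498698781} -0.0187
```

View pics/top0.png

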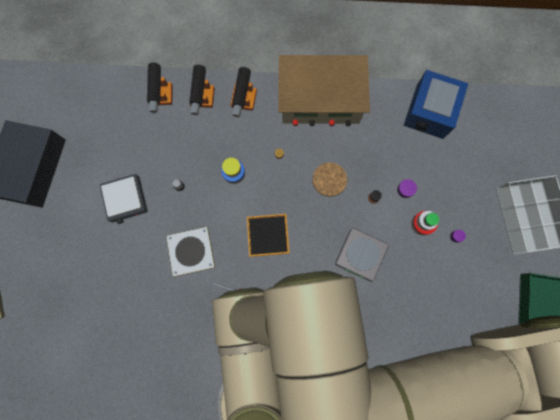

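View pics/scene0.png

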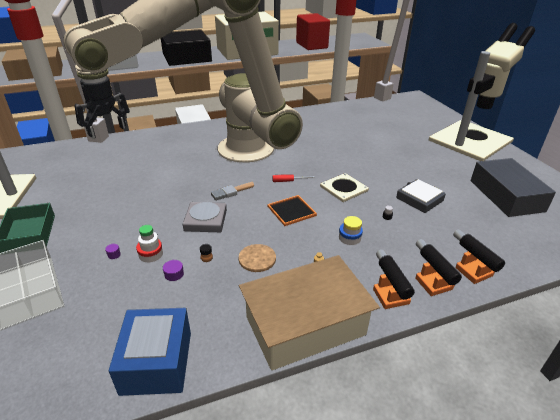

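The top view shows:
- **Stacks:** red/white/green at (428,221) and blue/yellow at (232,168).
- **Stations:** balance (363,254), hotplate (123,197), tray (268,236), stage plate (190,251) and cork pad (330,180).
- **Possible mix-ups:** purple tins at (407,188) and (458,236), and the knobs at (375,197), (279,154) and (178,184). The blue box at (437,100) and the black box at (28,160) could pass for stations, and so could the microscope's base in the scene view at (472,138).

I choose the coloured-lid stacks and the stations listed above.

```bash
cat > h.py <<'E'
from cell import *
import numpy as np, cv2
def ray(name,u,v,z,c=None):
    c=c or calibration(name); f=210/np.tan(np.radians(c["fovy"]/2)); R=c["view"][:3,:3]; t=c["view"][:3,3]
    o=-R.T@t; d=R.T@np.array([(u-c["cx"])/f,(v-c["cy"])/f,1]); return (o+d*(z-o[2])/d[2])[:2]
def proj(name,p,c=None):
    c=c or calibration(name); f=210/np.tan(np.radians(c["fovy"]/2)); q=c["view"][:3,:3]@p+c["view"][:3,3]
    return c["cx"]+f*q[0]/q[2],c["cy"]+f*q[1]/q[2]
HSV=dict(red=((172,8),120),green=((45,85),120),blue=((100,125),130),yellow=((22,35),130))
def mask(im,col):
    h=cv2.cvtColor(im,cv2.COLOR_RGB2HSV); (a,b),s=HSV[col]; H=h[...,0]
    m=((H>=a)|(H<=b)) if a>b else ((H>=a)&(H<=b))
    return (m&(h[...,1]>s)&(h[...,2]>60)).astype(np.uint8)
def near(m,u,v,r):
    k=np.zeros_like(m); cv2.circle(k,(int(u),int(v)),r,1,-1); return m*k
def fit(m):
    c=max(cv2.findContours(m,cv2.RETR_EXTERNAL,cv2.CHAIN_APPROX_NONE)[0],key=cv2.contourArea)
    return c,cv2.minAreaRect(c),cv2.contourArea(c)
def cen(c):
    M=cv2.moments(c); return M["m10"]/M["m00"],M["m01"]/M["m00"]
E
python3 - <<'E'
from h import *
im=camera("top")
for col,u,v,z in(("green",433,219,.092),("red",428,221,.03),("yellow",232,167,.064),("blue",232,170,.03)):
    c,r,a=fit(near(mask(im,col),u,v,25)); x=cen(c); print(col,x,r,a,ray("top",*x,z))
g=cv2.cvtColor(im,cv2.COLOR_RGB2HSV)
def st(n,m,u,v,r,z):
    c,q,a=fit(near(m.astype(np.uint8),u,v,r)); p=q[0]; P=[ray("top",*b,z) for b in cv2.boxPoints(q)]
    print(n,np.round(cen(c),1),np.round(p,1),"pos",ray("top",*p,z).round(4),"size",np.linalg.norm(P[0]-P[1]).round(3),np.linalg.norm(P[1]-P[2]).round(3))
H,S,V=g[...,0],g[...,1],g[...,2]
st("cork",(H>5)&(H<20)&(S>70),330,180,25,.012)
st("tray",(H>3)&(H<18)&(S>120),268,236,32,.010)
st("hot",(V>170),123,197,26,.04)
st("stage",(V>140),190,251,32,.015)
st("insert",(V<80),190,251,18,.016)
big=lambda x0,y0,w,h,k:cv2.resize(im[y0:y0+h,x0:x0+w],None,fx=k,fy=k,interpolation=cv2.INTER_CUBIC)
a=big(335,170,130,110,6)[:,:,::-1]
cv2.imwrite("pics/c1.png",a)
E
```

```text
green (431.7936507936507, 218.94444444444443) ((432.0, 218.5), (11.0, 12.0), 90.0) 105.0 [ 0.5105308  -0.42808394]
red (421.0747663551402, 226.6884735202492) ((422.7500305175781, 224.75), (23.33452033996582, 15.55634880065918), 45.0) 107.0 [ 0.49887501 -0.41946493]
yellow (230.91504854368932, 166.18365695792878) ((231.00003051757812, 166.00001525878906), (16.970561981201172, 15.55634880065918), 45.0) 206.0 [0.63799083 0.1309853 ]
blue (234.4605734767025, 175.92652329749103) ((233.80609130859375, 174.04513549804688), (13.87760066986084, 22.12514305114746), 69.77513122558594) 93.0 [0.61955086 0.12387448]
cork [329.4 179. ] [329.5 179. ] pos [ 0.6308 -0.1559] size 0.099 0.099
tray [278.6 217.5] [278.  218.4] pos [ 0.5041 -0.0102] size 0.045 0.084
hot [120.2 196.2] [120.2 196.2] pos [0.5383 0.4451] size 0.094 0.095
stage [189.6 251.2] [189.3 251.1] pos [0.3944 0.2365] size 0.124 0.12
insert [189.5 251.1] [189.5 251. ] pos [0.3947 0.2358] size 0.072 0.074
```

View pics/c1.png

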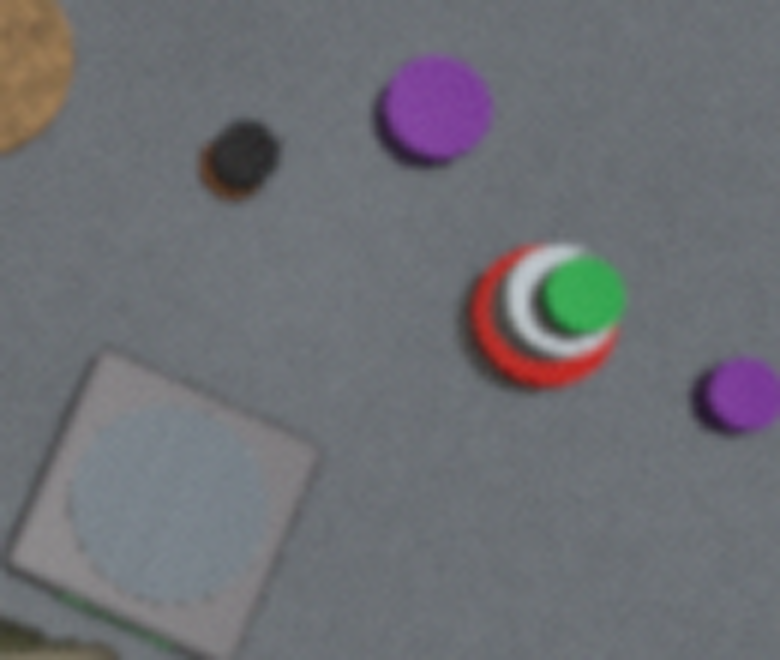

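The crop confirms the red/white/green stack, with the red disc at about (425.8,222.5) and white at (428.5,219.8) in full-image pixels. The two plain purple tins stand apart from it. The balance pan is at (363,254). The current yaw keeps the fingers clear of the purple tins, so I'll leave it.

```bash
cat >> h.py <<'E'
from scipy.spatial.transform import Rotation as Ro
def units(x,y,z):
    o=get_obs(); q=o["orientation"]; R=Ro.from_quat([*q[1:],q[0]]).as_matrix()
    d=np.array([x,y,z])-o["ee_pos"]; print("from",o["ee_pos"].round(4),"t",round(o["t"],2),"units",(R.T@d/.15).round(3),"dist",np.linalg.norm(d).round(3))
E
python3 - <<'E'
from h import *
units(.46,-.42,.25); 
print(ray("top",425.8,222.5,.034),ray("top",428.5,219.8,.064),ray("top",363,254.2,.04))
c=calibration("wrist"); R=c["view"][:3,:3]; print(-R.T@c["view"][:3,3],R[2],c["fovy"])
E
```

```text
from [ 0.213  -0.4797  0.2309] t 0.15 units [ 1.667  0.305 -0.127] dist 0.255
[ 0.51097957 -0.43170762] [ 0.51325654 -0.42898489] [ 0.41049384 -0.25380914]
[ 0.28222949 -0.44914884  0.37236945] [-0.2744421  -0.12073613 -0.95399388] 59.406199892860556
```

```bash
python3 -m creep '[{"linear":[0.4,0.08,-0.1],"yaw":0},{"linear":[0.8,0.15,-0.13],"yaw":0},{"linear":[1,0.18,-0.13],"yaw":0},{"linear":[1,0.18,-0.13],"yaw":0}]' 1; python3 -m creep '[{"linear":[0.35,0.06,0],"yaw":0},{"linear":[0.66,0.12,0],"yaw":0},{"linear":[0.66,0.12,0],"yaw":0},{"linear":[0.66,0.12,0],"yaw":0}]'
python3 - <<'E'
from h import *
c=calibration("wrist"); im=camera("wrist"); cv2.imwrite("pics/w1.png",im[:,:,::-1])
for p in((.5105,-.428,.092),(.513,-.429,.064),(.511,-.4317,.034)): print(proj("wrist",np.array(p),c))
for k in ("green","red"):
    q,r,a=fit(mask(im,k)); print(k,cen(q),r)
E
```

```text
t: 0.65
ee_pos: [0.3625, -0.4428, 0.2503]
orientation: [-0.0, 0.978, 0.209, -0.0]
wrist_force: [0.2, 0.0, -0.5]
grip_width: 1.0
gripper_force: 0.0
t: 1.15
ee_pos: [0.4577, -0.4205, 0.2505]
orientation: [-0.0, 0.978, 0.207, -0.0]
wrist_force: [0.4, -0.3, 0.2]
grip_width: 1.004
gripper_force: 0.0
(np.float64(315.254881187676), np.float64(127.4596991156785))
(np.float64(314.6235311875217), np.float64(121.95450604048922))
(np.float64(313.4799047831512), np.float64(122.2762946732995))Traceback (most recent call last):
  File "<stdin>", line 5, in <module>
  File "h.py", line 20, in cen
    M=cv2.moments(c); return M["m10"]/M["m00"],M["m01"]/M["m00"]
                             ~~~~~~~~^~~~~~~~~
ZeroDivisionError: float division by zero
```

View pics/w1.png

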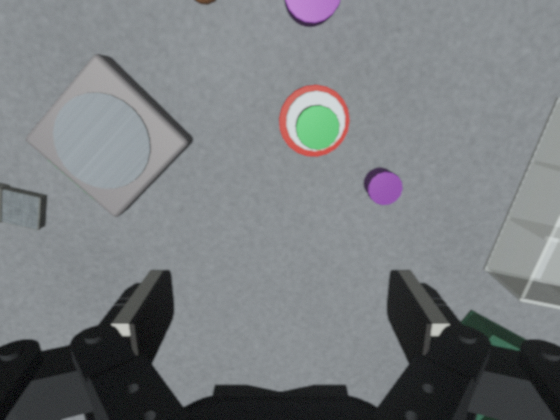

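The wrist view shows the whole stack: green lid (318,127), white (316,122), red ring (315,121). The balance pan is at (101,140). These agree with the top view.

```bash
cat >> h.py <<'E'
def lid(im,c,col,guess,z,r,s=80):
    """ellipse fit of a lid's outline near world xy guess"""
    u,v=proj("wrist",np.array([*guess,z]),c); h=cv2.cvtColor(im,cv2.COLOR_RGB2HSV)
    if col=="white": m=((h[...,1]<40)&(h[...,2]>165)).astype(np.uint8)
    else:
        (a,b),_=HSV[col]; H=h[...,0]; m=(((H>=a)|(H<=b)) if a>b else ((H>=a)&(H<=b))); m=(m&(h[...,1]>s)).astype(np.uint8)
    q,_,_=fit(near(m,u,v,r)); e=cv2.fitEllipse(cv2.convexHull(q)); print(col,np.round(e[0],1),np.round(e[1],1),"pos",ray("wrist",*e[0],z,c).round(4)); return e[0]
E
python3 - <<'E'
from h import *
c=calibration("wrist"); im=camera("wrist")
lid(im,c,"green",(.5105,-.428),.092,40); lid(im,c,"red",(.511,-.4317),.034,45);lid(im,c,"white",(.513,-.429),.064,45)
h=cv2.cvtColor(im,cv2.COLOR_RGB2HSV)
print(h[140,101],h[187,110],h[122,293],h[125,318])
m=((h[...,0]>92)&(h[...,0]<125)&(h[...,1]>18)&(h[...,2]>110)).astype(np.uint8); m=cv2.morphologyEx(near(m,101,140,60),cv2.MORPH_OPEN,np.ones((5,5)))
q,_,_=fit(m); e=cv2.fitEllipse(cv2.convexHull(q)); print(e,ray("wrist",*e[0],.04,c))
units(.512,-.428,.098)
E
```

```text
green [316.9 126.4] [42.1 43.1] pos [ 0.5116 -0.4291]
red [313.6 120. ] [69.8 72.2] pos [ 0.5128 -0.4311]
white [315.  120.1] [58.  59.5] pos [ 0.5144 -0.4288]
[104  20 167] [105  16 161] [ 94   8 214] [ 67 111 202]
((117.6714096069336, 152.61570739746094), (56.22222137451172, 74.63968658447266), 33.29390335083008) [ 0.40907031 -0.27139973]
from [ 0.4575 -0.4207  0.2509] t 1.25 units [0.313 0.191 1.019] dist 0.162
```

```bash
python3 -m creep '[{"linear":[0.15,0.09,0.2],"yaw":0},{"linear":[0.31,0.194,0.5],"yaw":0},{"linear":[0.31,0.194,0.8],"yaw":0},{"linear":[0.31,0.194,0.9],"yaw":0},{"linear":[0.31,0.194,0.9],"yaw":0}]' 1; python3 - <<'E'
from h import *
units(.5116,-.4289,.069)
E
```

```text
t: 1.88
ee_pos: [0.5125, -0.4283, 0.1164]
orientation: [0.0, 0.978, 0.207, -0.0]
wrist_force: [-0.5, 0.1, 1.4]
grip_width: 1.002
gripper_force: 0.0
from [ 0.5125 -0.4283  0.1164] t 1.88 units [-0.007  0.001  0.316] dist 0.047
```

```bash
python3 -m creep '[{"linear":[0,0,0.15],"yaw":0},{"linear":[0,0,0.26],"yaw":0},{"linear":[0,0,0.31],"yaw":0},{"linear":[0,0,0.315],"yaw":0},{"linear":[0,0,0.315],"yaw":0}]' 1;  python3 -m creep '[{"linear":[0,0,0],"yaw":0},{"linear":[0,0,0],"yaw":0},{"linear":[0,0,0],"yaw":0},{"linear":[0,0,0],"yaw":0},{"linear":[0,0,0],"yaw":0}]' -1;
```

```text
t: 2.5
ee_pos: [0.5134, -0.428, 0.0694]
orientation: [0.001, 0.978, 0.207, 0.0]
wrist_force: [0.3, -0.6, -0.1]
grip_width: 1.003
gripper_force: 0.0
t: 3.12
ee_pos: [0.5134, -0.4279, 0.0691]
orientation: [0.0, 0.978, 0.207, 0.0]
wrist_force: [-0.1, 0.7, 4.0]
grip_width: 0.397
gripper_force: 59.9
```

```bash
python3 -m creep '[{"linear":[0,0,-0.1],"yaw":0},{"linear":[0,0,-0.4],"yaw":0},{"linear":[0,0,-0.8],"yaw":0},{"linear":[0,0,-0.9],"yaw":0},{"linear":[0,0,-0.9],"yaw":0}]' -1; python3 - <<'E'
from h import *
units(.570,-.19,.2)
E
```

```text
t: 3.75
ee_pos: [0.5132, -0.4277, 0.2044]
orientation: [0.001, 0.978, 0.207, 0.0]
wrist_force: [-0.2, 0.5, -1.4]
grip_width: 0.4
gripper_force: 59.8
from [ 0.5132 -0.4277  0.2044] t 3.75 units [ 0.989 -1.295  0.028] dist 0.244
```

```bash
python3 -m creep '[{"linear":[0.2,-0.2,0],"yaw":0},{"linear":[0.4,-0.5,0],"yaw":0},{"linear":[0.6,-0.8,0],"yaw":0},{"linear":[0.75,-0.98,0],"yaw":0},{"linear":[0.8,-1,0],"yaw":0}]' -1; python3 -m creep '[{"linear":[0.1,-0.15,0],"yaw":0},{"linear":[0.19,-0.3,0],"yaw":0},{"linear":[0.19,-0.3,0],"yaw":0}]' -1;python3 - <<'E'
from h import *
c=calibration("wrist"); im=camera("wrist"); cv2.imwrite("pics/w2.png",im[:,:,::-1])
h=cv2.cvtColor(im,cv2.COLOR_RGB2HSV); u,v=proj("wrist",np.array([.6308,-.1559,.012]),c); print(u,v)
m=((h[...,0]>5)&(h[...,0]<22)&(h[...,1]>60)).astype(np.uint8)
q,_,_=fit(near(m,u,v,120)); e=cv2.fitEllipse(cv2.convexHull(q)); print(e,ray("wrist",*e[0],.012,c))
units(.63,-.156,.06)
c=calibration("wrist"); im=camera("wrist")
E
```

```text
t: 4.38
ee_pos: [0.5619, -0.2396, 0.2019]
orientation: [-0.001, 0.978, 0.209, -0.001]
wrist_force: [0.1, -0.6, -1.5]
grip_width: 0.394
gripper_force: 59.9
t: 4.75
ee_pos: [0.5696, -0.1886, 0.2023]
orientation: [-0.001, 0.978, 0.208, -0.001]
wrist_force: [0.8, 0.4, 0.3]
grip_width: 0.4
gripper_force: 59.9
274.61650020755735 95.31233705090172
((276.0860900878906, 91.34498596191406), (117.65180206298828, 123.13045501708984), 177.7431182861328) [ 0.63431882 -0.15573359]
from [ 0.5695 -0.1896  0.2025] t 4.8 units [ 0.461 -0.04   0.949] dist 0.158
```

View pics/w2.png

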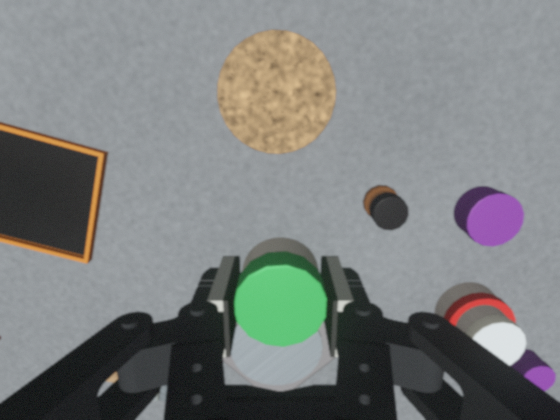

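The green tin is held with its lid at (280,300), and the cork is at (276,91).

```bash
python3 - <<'E'
from h import *
c=calibration("wrist"); o=get_obs(); im=camera("wrist"); p=o["ee_pos"]; 
x=lid(im,c,"green",p[:2],p[2]+.022,75,100); print("off",ray("wrist",*x,p[2]+.022,c)-p[:2])
units(.6335,-.156,.0185)
E
```

```text
green [279.8 299.2] [92.7 97.9] pos [ 0.5704 -0.1898]
off [0.00093767 0.00037324]
from [ 0.5695 -0.1904  0.2028] t 4.9 units [ 0.484 -0.036  1.228] dist 0.198
```

```bash
python3 -m creep '[{"linear":[0.2,-0.02,0.1],"yaw":0},{"linear":[0.42,-0.033,0.4],"yaw":0},{"linear":[0.477,-0.033,0.7],"yaw":0},{"linear":[0.477,-0.033,0.9],"yaw":0},{"linear":[0.477,-0.033,0.96],"yaw":0}]' -1;python3 -m creep '[{"linear":[0,0,0],"yaw":0}]' -1; python3 - <<'E'
from h import *
units(.6335,-.156,.0185)
E
```

```text
t: 5.52
ee_pos: [0.6321, -0.1563, 0.0572]
orientation: [-0.001, 0.978, 0.207, -0.002]
wrist_force: [0.3, -0.5, 0.7]
grip_width: 0.4
gripper_force: 59.9
t: 5.65
ee_pos: [0.6332, -0.1565, 0.0599]
orientation: [0.0, 0.978, 0.207, 0.0]
wrist_force: [0.6, 0.6, -0.5]
grip_width: 0.4
gripper_force: 59.9
from [ 0.6332 -0.1565  0.0599] t 5.65 units [ 0.003 -0.002  0.276] dist 0.041
```

```bash
python3 -m creep '[{"linear":[0,0,0.12],"yaw":0},{"linear":[0,0,0.21],"yaw":0},{"linear":[0,0,0.25],"yaw":0},{"linear":[0,0,0.265],"yaw":0},{"linear":[0,0,0.27],"yaw":0}]' -1;python3 -m creep '[{"linear":[0,0,0.003],"yaw":0},{"linear":[0,0,0.006],"yaw":0},{"linear":[0,0,0.006],"yaw":0}]' -1
```

```text
t: 6.28
ee_pos: [0.6333, -0.1557, 0.0193]
orientation: [0.0, 0.978, 0.207, 0.0]
wrist_force: [0.0, 0.3, 0.4]
grip_width: 0.4
gripper_force: 59.9
t: 6.65
ee_pos: [0.6332, -0.1557, 0.0182]
orientation: [0.0, 0.978, 0.207, 0.0]
wrist_force: [0.0, -0.2, -1.0]
grip_width: 0.398
gripper_force: 59.9
```

```bash
python3 -m creep '[{"linear":[0,0,0.005],"yaw":0},{"linear":[0,0,0.005],"yaw":0}]' -1;python3 -m creep '[{"linear":[0,0,0.005],"yaw":0},{"linear":[0,0,0.005],"yaw":0}]' -1
```

```text
t: 6.9
ee_pos: [0.6331, -0.1556, 0.0173]
orientation: [-0.0, 0.978, 0.207, -0.0]
wrist_force: [-0.8, -1.3, -0.6]
grip_width: 0.4
gripper_force: 59.9
t: 7.15
ee_pos: [0.6332, -0.1557, 0.017]
orientation: [0.0, 0.978, 0.207, 0.0]
wrist_force: [-1.8, 0.4, 4.4]
grip_width: 0.401
gripper_force: 60.2
```

```bash
python3 -m creep '[{"linear":[0,0,0],"yaw":0},{"linear":[0,0,0],"yaw":0},{"linear":[0,0,0],"yaw":0}]' 0.5;python3 -m creep '[{"linear":[0,0,-0.2],"yaw":0},{"linear":[0,0,-0.6],"yaw":0},{"linear":[-0.2,0.1,-1],"yaw":0},{"linear":[-0.5,0.2,-1],"yaw":0},{"linear":[-0.5,0.2,-1],"yaw":0}]' 1
python3 - <<'E'
from h import *
c=calibration("wrist"); im=camera("wrist"); 
lid(im,c,"green",(.633,-.156),.040,60)
h=cv2.cvtColor(im,cv2.COLOR_RGB2HSV); u,v=proj("wrist",np.array([.6335,-.156,.012]),c); print(u,v)
m=((h[...,0]>5)&(h[...,0]<22)&(h[...,1]>60)).astype(np.uint8)
q,_,_=fit(near(m,u,v,120)); e=cv2.fitEllipse(cv2.convexHull(q)); print(e,ray("wrist",*e[0],.012,c))
units(.5144,-.4288,.15)
E
```

```text
t: 7.52
ee_pos: [0.6331, -0.1556, 0.0165]
orientation: [-0.0, 0.978, 0.207, -0.0]
wrist_force: [-0.1, -1.0, 0.4]
grip_width: 0.751
gripper_force: 0.0
t: 8.15
ee_pos: [0.5754, -0.2156, 0.1677]
orientation: [0.001, 0.979, 0.206, 0.0]
wrist_force: [0.7, -1.2, -2.0]
grip_width: 0.999
gripper_force: 0.0
green [234.8  89.1] [50.  52.7] pos [ 0.6313 -0.1567]
239.23298927926294 85.82570598754185
((239.08013916015625, 83.77899169921875), (131.45408630371094, 139.5230712890625), 163.14990234375) [ 0.63484243 -0.1553344 ]
from [ 0.5762 -0.2144  0.1671] t 8.2 units [-0.955  1.141  0.114] dist 0.224
```

Green stands on the cork about 3 mm from centre, which is fine. Next is white.

```bash
python3 -m creep '[{"linear":[-0.2,0.25,0],"yaw":0},{"linear":[-0.4,0.5,0],"yaw":0},{"linear":[-0.6,0.8,-0.05],"yaw":0},{"linear":[-0.8,0.95,-0.1],"yaw":0},{"linear":[-0.96,1,-0.15],"yaw":0}]' 1; python3 -m creep '[{"linear":[-0.15,0.14,-0.1],"yaw":0},{"linear":[-0.25,0.14,-0.15],"yaw":0},{"linear":[-0.25,0.14,-0.15],"yaw":0}]' 1
python3 - <<'E'
from h import *
c=calibration("wrist"); im=camera("wrist"); 
lid(im,c,"white",(.514,-.429),.064,60)
lid(im,c,"red",(.513,-.431),.034,60)
units(.514,-.429,.040)
E
```

```text
t: 8.82
ee_pos: [0.5059, -0.4099, 0.1882]
orientation: [-0.001, 0.978, 0.207, -0.0]
wrist_force: [-0.3, 0.9, 0.6]
grip_width: 0.999
gripper_force: 0.0
t: 9.2
ee_pos: [0.4802, -0.443, 0.2117]
orientation: [-0.0, 0.978, 0.207, 0.0]
wrist_force: [0.1, 0.3, -0.1]
grip_width: 1.001
gripper_force: 0.0
white [281.5 139.4] [65.  65.5] pos [ 0.5148 -0.429 ]
red [282.9 137.4] [77.4 78.4] pos [ 0.5132 -0.4311]
from [ 0.4806 -0.4425  0.2113] t 9.25 units [0.24  0.009 1.142] dist 0.175
```

```bash
python3 -m creep '[{"linear":[0.12,0.005,0.3],"yaw":0},{"linear":[0.235,0.01,0.6],"yaw":0},{"linear":[0.235,0.01,0.85],"yaw":0},{"linear":[0.235,0.01,0.85],"yaw":0}]' 1; python3 - <<'E'
from h import *
units(.5142,-.429,.040)
E
```

```text
t: 9.75
ee_pos: [0.5128, -0.428, 0.0809]
orientation: [-0.003, 0.978, 0.208, -0.002]
wrist_force: [0.3, -1.1, 0.3]
grip_width: 0.997
gripper_force: 0.0
from [ 0.5128 -0.428   0.0809] t 9.75 units [0.006 0.012 0.272] dist 0.041
```

```bash
python3 -m creep '[{"linear":[0,0.004,0.12],"yaw":0},{"linear":[0,0.004,0.22],"yaw":0},{"linear":[0,0.004,0.28],"yaw":0},{"linear":[0,0.004,0.285],"yaw":0},{"linear":[0,0.004,0.285],"yaw":0}]' 1;  python3 -m creep '[{"linear":[0,0,0],"yaw":0},{"linear":[0,0,0],"yaw":0},{"linear":[0,0,0],"yaw":0},{"linear":[0,0,0],"yaw":0}]' -1;  python3 -m creep '[{"linear":[0,0,-0.1],"yaw":0},{"linear":[0,0,-0.4],"yaw":0},{"linear":[0,0,-0.8],"yaw":0},{"linear":[0,0,-0.95],"yaw":0},{"linear":[0,0,-0.95],"yaw":0}]' -1; python3 - <<'E'
from h import *
units(.37,.19,.18)
E
```

```text
t: 10.38
ee_pos: [0.5135, -0.4313, 0.0419]
orientation: [0.0, 0.978, 0.207, 0.0]
wrist_force: [-0.2, 0.1, 1.0]
grip_width: 0.998
gripper_force: 0.0
t: 10.88
ee_pos: [0.5136, -0.4314, 0.0422]
orientation: [0.001, 0.978, 0.207, 0.0]
wrist_force: [0.2, 0.7, 6.2]
grip_width: 0.585
gripper_force: 62.8
t: 11.5
ee_pos: [0.5137, -0.4314, 0.186]
orientation: [0.002, 0.978, 0.207, 0.001]
wrist_force: [-0.5, -0.4, -3.2]
grip_width: 0.586
gripper_force: 62.7
from [ 0.5137 -0.4314  0.186 ] t 11.5 units [ 0.806 -4.175  0.026] dist 0.638
```

```bash
python3 -m creep '[{"linear":[0.05,-0.2,0],"yaw":0},{"linear":[0.1,-0.5,0],"yaw":0},{"linear":[0.15,-0.85,0],"yaw":0},{"linear":[0.18,-1,0],"yaw":0}]' -1;python3 -m creep '[{"linear":[0.06,-0.35,0],"yaw":0},{"linear":[0.12,-0.7,0],"yaw":0},{"linear":[0.18,-1,0],"yaw":0}]' -1;python3 -m creep '[{"linear":[0.06,-0.35,0],"yaw":0},{"linear":[0.12,-0.7,0],"yaw":0},{"linear":[0.18,-1,0],"yaw":0}]' -1;python3 -m creep '[{"linear":[0,-0.35,0],"yaw":0},{"linear":[0,-0.7,0],"yaw":0},{"linear":[0,-0.9,0],"yaw":0},{"linear":[0,-0.95,0],"yaw":0},{"linear":[0,-0.95,0],"yaw":0}]' -1;python3 - <<'E'
from h import *
units(.34,.212,.18)
E
```

```text
t: 12.0
ee_pos: [0.4759, -0.2801, 0.1824]
orientation: [-0.002, 0.978, 0.208, -0.001]
wrist_force: [-0.1, -0.1, -1.3]
grip_width: 0.59
gripper_force: 62.8
t: 12.38
ee_pos: [0.4395, -0.1328, 0.1825]
orientation: [-0.001, 0.978, 0.207, -0.001]
wrist_force: [0.0, 0.0, -0.9]
grip_width: 0.583
gripper_force: 62.9
t: 12.75
ee_pos: [0.4032, 0.0149, 0.1827]
orientation: [-0.001, 0.978, 0.207, -0.001]
wrist_force: [1.7, -0.1, -1.3]
grip_width: 0.584
gripper_force: 62.9
t: 13.38
ee_pos: [0.3468, 0.1431, 0.1833]
orientation: [0.0, 0.978, 0.208, -0.001]
wrist_force: [0.6, -0.1, -0.7]
grip_width: 0.589
gripper_force: 63.0
from [0.3468 0.1431 0.1833] t 13.38 units [ 0.145 -0.438  0.022] dist 0.069
```

```bash
python3 -m creep '[{"linear":[0.07,-0.2,0],"yaw":0},{"linear":[0.145,-0.41,0],"yaw":0},{"linear":[0.145,-0.44,0],"yaw":0},{"linear":[0.145,-0.44,0],"yaw":0}]' -1;python3 - <<'E'
from h import *
c=calibration("wrist"); p=get_obs()["ee_pos"]; im=camera("wrist"); cv2.imwrite("pics/w3.png",im[:,:,::-1])
u,v=proj("wrist",np.array([.3945,.236,.016]),c); print(u,v)
m=(im.max(2)<70).astype(np.uint8); q,_,_=fit(near(m,u,v,62)); e=cv2.fitEllipse(cv2.convexHull(q)); print(e,ray("wrist",*e[0],.016,c))
x=lid(im,c,"white",p[:2],p[2]+.022,85); print("off",ray("wrist",*x,p[2]+.022,c)-p[:2])
units(.3945,.236,.025)
E
```

```text
t: 13.88
ee_pos: [0.3403, 0.2117, 0.1836]
orientation: [0.0, 0.978, 0.207, -0.0]
wrist_force: [0.7, 0.9, -1.3]
grip_width: 0.582
gripper_force: 63.0
279.6780831553104 108.60632501479499Traceback (most recent call last):
  File "<stdin>", line 4, in <module>
cv2.error: OpenCV(4.12.0) /io/opencv/modules/imgproc/src/shapedescr.cpp:361: error: (-201:Incorrect size of input array) There should be at least 5 points to fit the ellipse in function 'fitEllipseNoDirect'
```

View pics/w3.png

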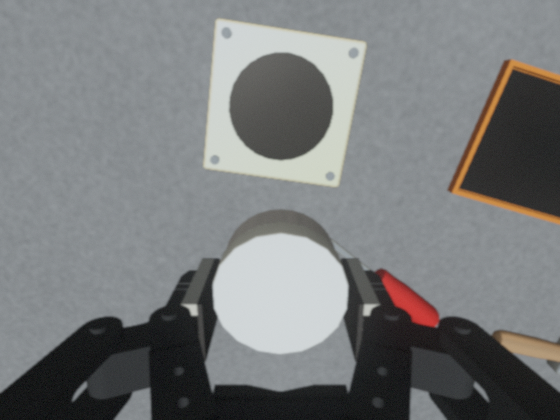

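White is held at (281,293), and the black insert is centred at (281,105.5).

```bash
python3 - <<'E'
from h import *
c=calibration("wrist"); p=get_obs()["ee_pos"]; im=camera("wrist")
m=(im.max(2)<125).astype(np.uint8); q,_,_=fit(near(m,281,105,58)); e=cv2.fitEllipse(cv2.convexHull(q)); print(e,ray("wrist",*e[0],.016,c))
x=ray("wrist",281,293,p[2]+.022,c); print("off",x-p[:2])
T=ray("wrist",*e[0],.016,c); units(*T,.026)
E
```

```text
((280.6001281738281, 106.04930877685547), (102.2650375366211, 105.9507064819336), 2.554497003555298) [0.39675896 0.23596418]
off [0.00346925 0.00103397]
from [0.3404 0.2116 0.1838] t 13.97 units [0.41  0.003 1.052] dist 0.169
```

```bash
python3 -m creep '[{"linear":[0.2,0.001,0.2],"yaw":0},{"linear":[0.395,0.003,0.5],"yaw":0},{"linear":[0.395,0.003,0.8],"yaw":0},{"linear":[0.395,0.003,0.88],"yaw":0},{"linear":[0.395,0.003,0.89],"yaw":0}]' -1;python3 -m creep '[{"linear":[0,0,0.06],"yaw":0},{"linear":[0,0,0.12],"yaw":0},{"linear":[0,0,0.14],"yaw":0},{"linear":[0,0,0.14],"yaw":0}]' -1
python3 - <<'E'
from h import *
units(.396,.2357,.0255)
E
```

```text
t: 14.6
ee_pos: [0.3947, 0.2358, 0.0509]
orientation: [0.0, 0.978, 0.207, 0.0]
wrist_force: [-0.5, -0.4, -0.2]
grip_width: 0.584
gripper_force: 63.0
t: 15.1
ee_pos: [0.3944, 0.2361, 0.0294]
orientation: [0.0, 0.978, 0.207, -0.0]
wrist_force: [0.0, -0.2, -1.5]
grip_width: 0.593
gripper_force: 63.0
from [0.3944 0.2361 0.0294] t 15.1 units [0.009 0.007 0.026] dist 0.004
```

```bash
python3 -m creep '[{"linear":[0.007,0,0.008],"yaw":0},{"linear":[0.007,0,0.016],"yaw":0},{"linear":[0.007,0,0.024],"yaw":0},{"linear":[0.007,0,0.024],"yaw":0}]' -1;python3 -m creep '[{"linear":[0,0,0.005],"yaw":0},{"linear":[0,0,0.005],"yaw":0}]' -1;python3 -m creep '[{"linear":[0,0,0.005],"yaw":0},{"linear":[0,0,0.005],"yaw":0}]' -1
```

```text
t: 15.6
ee_pos: [0.3953, 0.2365, 0.0257]
orientation: [-0.0, 0.978, 0.207, -0.0]
wrist_force: [0.8, -0.6, 0.1]
grip_width: 0.587
gripper_force: 63.0
t: 15.85
ee_pos: [0.3953, 0.2365, 0.025]
orientation: [-0.0, 0.978, 0.207, -0.0]
wrist_force: [0.2, -0.3, -1.2]
grip_width: 0.589
gripper_force: 63.0
t: 16.1
ee_pos: [0.3953, 0.2366, 0.0243]
orientation: [0.0, 0.978, 0.207, -0.0]
wrist_force: [0.2, 0.8, -2.1]
grip_width: 0.586
gripper_force: 63.0
```

```bash
python3 -m creep '[{"linear":[0,0,0.005],"yaw":0},{"linear":[0,0,0.005],"yaw":0}]' -1;python3 -m creep '[{"linear":[0,0,0.004],"yaw":0},{"linear":[0,0,0.004],"yaw":0}]' -1
```

```text
t: 16.35
ee_pos: [0.3954, 0.2366, 0.0242]
orientation: [0.0, 0.978, 0.207, 0.0]
wrist_force: [-3.9, -1.3, 8.8]
grip_width: 0.585
gripper_force: 64.3
t: 16.6
ee_pos: [0.3954, 0.2366, 0.0241]
orientation: [0.0, 0.978, 0.207, 0.0]
wrist_force: [-5.7, -3.7, 17.0]
grip_width: 0.586
gripper_force: 65.1
```

```bash
python3 -m creep '[{"linear":[0,0,-0.006],"yaw":0},{"linear":[0,0,-0.006],"yaw":0},{"linear":[0,0,-0.006],"yaw":0},{"linear":[0,0,-0.006],"yaw":0}]' 1;python3 -m creep '[{"linear":[0,0,-0.2],"yaw":0},{"linear":[0,0,-0.6],"yaw":0},{"linear":[-0.2,0,-1],"yaw":0},{"linear":[-0.35,0,-1],"yaw":0},{"linear":[-0.35,0,-1],"yaw":0}]' 1
python3 - <<'E'
from h import *
c=calibration("wrist"); im=camera("wrist"); h=cv2.cvtColor(im,cv2.COLOR_RGB2HSV)
u,v=proj("wrist",np.array([.396,.236,.046]),c); print(u,v)
# insert, and lid inside it
m=(im.max(2)<125).astype(np.uint8); q,_,_=fit(near(m,u,v,66)); e=cv2.fitEllipse(cv2.convexHull(q)); print(e,ray("wrist",*e[0],.016,c))
lid(im,c,"white",(.396,.236),.046,45)
units(.58,.105,.2)
cv2.imwrite("pics/w4.png",im[:,:,::-1])
E
```

```text
t: 17.1
ee_pos: [0.3953, 0.2365, 0.0238]
orientation: [-0.0, 0.978, 0.207, -0.0]
wrist_force: [0.6, -0.4, -0.6]
grip_width: 0.997
gripper_force: 0.0
t: 17.73
ee_pos: [0.3468, 0.2151, 0.1744]
orientation: [-0.0, 0.978, 0.207, 0.001]
wrist_force: [-0.1, -0.5, 0.2]
grip_width: 0.998
gripper_force: 0.0
281.1491180383987 120.50829662770484
((281.5096435546875, 116.15177154541016), (104.57205963134766, 107.48849487304688), 3.856081962585449) [0.39700387 0.23603969]
white [280.1 118.1] [70.8 72.4] pos [0.3972 0.2373]
from [0.3475 0.2153 0.1739] t 17.77 units [ 1.119  1.301 -0.173] dist 0.259
```

View pics/w4.png

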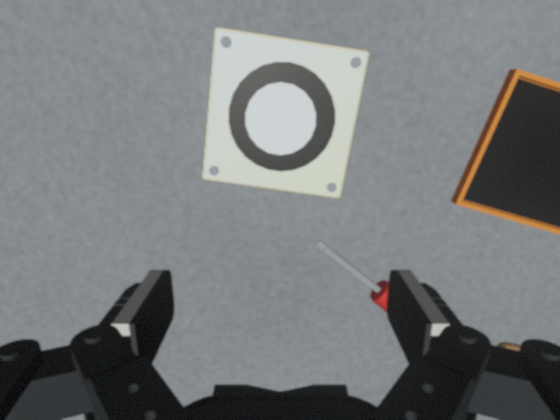

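White sits well centred on the insert (lid 280,118; insert 281.5,116). Next is yellow.

```bash
python3 -m creep '[{"linear":[0.2,0.25,-0.1],"yaw":0},{"linear":[0.45,0.5,-0.2],"yaw":0},{"linear":[0.7,0.8,-0.25],"yaw":0},{"linear":[0.9,0.98,-0.25],"yaw":0},{"linear":[0.95,1,-0.25],"yaw":0}]' 1;python3 -m creep '[{"linear":[0.1,0.15,0],"yaw":0},{"linear":[0.17,0.3,0],"yaw":0},{"linear":[0.17,0.3,0],"yaw":0}]' 1
python3 - <<'E'
from h import *
c=calibration("wrist"); im=camera("wrist"); cv2.imwrite("pics/w5.png",im[:,:,::-1])
lid(im,c,"yellow",(.638,.131),.064,50)
lid(im,c,"blue",(.637,.128),.034,60)
units(.638,.131,.040)
E
```

```text
t: 18.4
ee_pos: [0.5405, 0.1349, 0.2095]
orientation: [-0.0, 0.978, 0.206, -0.001]
wrist_force: [-0.4, 0.2, -0.5]
grip_width: 0.997
gripper_force: 0.0
t: 18.77
ee_pos: [0.5804, 0.1049, 0.2101]
orientation: [-0.0, 0.978, 0.207, -0.001]
wrist_force: [-0.4, 0.3, 0.2]
grip_width: 0.999
gripper_force: 0.0
yellow [279.5 101.9] [65.5 68.3] pos [0.6399 0.1318]
blue [279.  103.5] [80. 83.] pos [0.6375 0.1313]
from [0.5798 0.1056 0.2104] t 18.82 units [0.425 0.003 1.135] dist 0.182
```

View pics/w5.png

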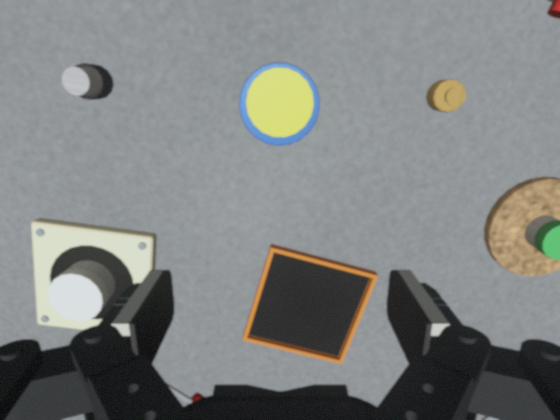

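Yellow (280,102) stands on blue. The tray's corners are at (273,246), (377,272), (342,361) and (245,338).

```bash
python3 - <<'E'
from h import *
c=calibration("wrist")
P=[ray("wrist",*x,.010,c) for x in((273,246),(377,272),(342,361),(245,338))]; print(np.round(P,4),np.mean(P,0).round(4),[np.linalg.norm(P[i]-P[i-1]).round(4) for i in range(4)])
E
python3 -m creep '[{"linear":[0.2,0,0.25],"yaw":0},{"linear":[0.428,0.003,0.5],"yaw":0},{"linear":[0.428,0.003,0.8],"yaw":0},{"linear":[0.428,0.003,0.85],"yaw":0},{"linear":[0.428,0.003,0.85],"yaw":0}]' 1; python3 - <<'E'
from h import *
units(.639,.1315,.041)
E
```

```text
[[ 0.5064  0.0809]
 [ 0.5233 -0.0291]
 [ 0.4089 -0.0466]
 [ 0.3928  0.0648]] [0.4578 0.0175] [np.float64(0.1147), np.float64(0.1113), np.float64(0.1157), np.float64(0.1126)]
t: 19.45
ee_pos: [0.6389, 0.1313, 0.0851]
orientation: [0.0, 0.978, 0.208, 0.0]
wrist_force: [0.0, 0.4, -0.3]
grip_width: 1.001
gripper_force: 0.0
from [0.6389 0.1313 0.0851] t 19.45 units [ 0.001 -0.001  0.294] dist 0.044
```

```bash
python3 -m creep '[{"linear":[0,0,0.12],"yaw":0},{"linear":[0,0,0.23],"yaw":0},{"linear":[0,0,0.285],"yaw":0},{"linear":[0,0,0.294],"yaw":0},{"linear":[0,0,0.294],"yaw":0}]' 1;  python3 -m creep '[{"linear":[0,0,0],"yaw":0},{"linear":[0,0,0],"yaw":0},{"linear":[0,0,0],"yaw":0},{"linear":[0,0,0],"yaw":0}]' -1;  python3 -m creep '[{"linear":[0,0,-0.1],"yaw":0},{"linear":[0,0,-0.4],"yaw":0},{"linear":[0,0,-0.8],"yaw":0},{"linear":[0,0,-0.95],"yaw":0},{"linear":[0,0,-0.95],"yaw":0}]' -1; python3 - <<'E'
from h import *
units(.40,-.008,.18)
E
```

```text
t: 20.08
ee_pos: [0.6392, 0.1308, 0.0401]
orientation: [0.0, 0.978, 0.207, 0.0]
wrist_force: [0.9, -0.9, 0.2]
grip_width: 1.0
gripper_force: 0.0
t: 20.58
ee_pos: [0.6394, 0.1309, 0.0405]
orientation: [0.0, 0.978, 0.207, 0.001]
wrist_force: [-0.9, 0.7, 5.0]
grip_width: 0.593
gripper_force: 62.8
t: 21.2
ee_pos: [0.6394, 0.1309, 0.1843]
orientation: [0.0, 0.978, 0.207, 0.002]
wrist_force: [0.3, -0.3, -2.1]
grip_width: 0.59
gripper_force: 62.7
from [0.6394 0.1309 0.1843] t 21.2 units [-1.834  0.199  0.023] dist 0.277
```

```bash
python3 -m creep '[{"linear":[-0.2,0.02,0],"yaw":0},{"linear":[-0.5,0.05,0],"yaw":0},{"linear":[-0.8,0.09,0],"yaw":0},{"linear":[-1,0.11,0],"yaw":0}]' -1;python3 -m creep '[{"linear":[-0.35,0.04,0],"yaw":0},{"linear":[-0.65,0.08,0],"yaw":0},{"linear":[-0.8,0.09,0],"yaw":0},{"linear":[-0.83,0.09,0],"yaw":0},{"linear":[-0.83,0.09,0],"yaw":0}]' -1
python3 - <<'E'
from h import *
c=calibration("wrist"); im=camera("wrist")
h=cv2.cvtColor(im,cv2.COLOR_RGB2HSV); u,v=proj("wrist",np.array([.458,.0175,.01]),c); print(u,v)
m=((h[...,0]>4)&(h[...,0]<20)&(h[...,1]>120)).astype(np.uint8); m=near(m,u,v,115)
q=cv2.convexHull(np.argwhere(m)[:,::-1].astype(np.int32)); r=cv2.minAreaRect(q); P=[ray("wrist",*x,.01,c) for x in cv2.boxPoints(r)]
T=np.mean(P,0); print(r,T,[np.linalg.norm(P[i]-P[i-1]).round(4) for i in range(4)]); units(*T,.013)
units(.458,.0175,.013)
E
```

```text
t: 21.7
ee_pos: [0.5061, 0.0542, 0.1807]
orientation: [-0.001, 0.978, 0.207, -0.002]
wrist_force: [-0.4, 0.7, -1.8]
grip_width: 0.59
gripper_force: 62.7
t: 22.32
ee_pos: [0.4003, -0.0078, 0.1818]
orientation: [-0.0, 0.978, 0.207, -0.0]
wrist_force: [0.3, -0.3, -1.4]
grip_width: 0.586
gripper_force: 62.7
280.4895083880074 103.86573295340999
((281.12261962890625, 104.18311309814453), (141.19602966308594, 143.848388671875), 16.389541625976562) [0.4550002  0.01563664] [np.float64(0.1225), np.float64(0.1134), np.float64(0.1099), np.float64(0.1168)]
from [ 0.4006 -0.0077  0.1819] t 22.38 units [0.395 0.006 1.126] dist 0.179
from [ 0.4006 -0.0077  0.1819] t 22.38 units [0.419 0.002 1.126] dist 0.18
```

```bash
python3 -m creep '[{"linear":[0.2,0.001,0.25],"yaw":0},{"linear":[0.414,0.003,0.5],"yaw":0},{"linear":[0.414,0.003,0.8],"yaw":0},{"linear":[0.414,0.003,0.94],"yaw":0},{"linear":[0.414,0.003,0.96],"yaw":0}]' -1;python3 -m creep '[{"linear":[0,0,0.06],"yaw":0},{"linear":[0,0,0.12],"yaw":0},{"linear":[0,0,0.14],"yaw":0},{"linear":[0,0,0.145],"yaw":0}]' -1;python3 -m creep '[{"linear":[0,0,0.008],"yaw":0},{"linear":[0,0,0.013],"yaw":0},{"linear":[0,0,0.013],"yaw":0}]' -1
```

```text
t: 23.0
ee_pos: [0.4568, 0.0174, 0.0368]
orientation: [-0.001, 0.978, 0.208, -0.001]
wrist_force: [-0.9, -0.7, -0.5]
grip_width: 0.591
gripper_force: 62.7
t: 23.5
ee_pos: [0.4572, 0.0168, 0.0166]
orientation: [0.0, 0.978, 0.207, 0.0]
wrist_force: [-0.3, -0.9, -0.6]
grip_width: 0.589
gripper_force: 62.7
t: 23.88
ee_pos: [0.4572, 0.0168, 0.0146]
orientation: [0.0, 0.978, 0.207, 0.0]
wrist_force: [-1.3, -0.8, -0.9]
grip_width: 0.584
gripper_force: 62.7
```

```bash
python3 -m creep '[{"linear":[0,0,0.008],"yaw":0},{"linear":[0,0,0.013],"yaw":0},{"linear":[0,0,0.013],"yaw":0}]' -1;python3 -m creep '[{"linear":[0,0,0.004],"yaw":0},{"linear":[0,0,0.004],"yaw":0}]' -1;python3 -m creep '[{"linear":[0,0,0.004],"yaw":0},{"linear":[0,0,0.004],"yaw":0}]' -1
```

```text
t: 24.25
ee_pos: [0.4571, 0.0168, 0.0125]
orientation: [-0.0, 0.978, 0.207, -0.0]
wrist_force: [-0.4, -0.1, -0.6]
grip_width: 0.589
gripper_force: 62.7
t: 24.5
ee_pos: [0.4571, 0.0168, 0.012]
orientation: [-0.0, 0.978, 0.207, -0.0]
wrist_force: [-0.5, -0.0, -0.3]
grip_width: 0.589
gripper_force: 62.7
t: 24.75
ee_pos: [0.4572, 0.0168, 0.0115]
orientation: [0.0, 0.978, 0.207, 0.0]
wrist_force: [-1.8, 0.4, 1.1]
grip_width: 0.586
gripper_force: 63.1
```

```bash
python3 -m creep '[{"linear":[0,0,0],"yaw":0},{"linear":[0,0,0],"yaw":0},{"linear":[0,0,0],"yaw":0}]' 0.5;python3 -m creep '[{"linear":[0,0,-0.15],"yaw":0},{"linear":[0,0,-0.5],"yaw":0},{"linear":[-0.2,0,-0.9],"yaw":0},{"linear":[-0.35,0,-1],"yaw":0},{"linear":[-0.35,0,-1],"yaw":0}]' 
python3 - <<'E'
from h import *
c=calibration("wrist"); im=camera("wrist")
lid(im,c,"yellow",(.457,.0175),.035,60)
units(.59,.11,.2)
E
```

```text
t: 25.12
ee_pos: [0.4571, 0.0168, 0.0114]
orientation: [-0.0, 0.978, 0.207, 0.0]
wrist_force: [-0.2, -0.8, 0.0]
grip_width: 0.75
gripper_force: 0.0
t: 25.75
ee_pos: [0.4091, -0.0049, 0.1626]
orientation: [0.001, 0.978, 0.207, 0.001]
wrist_force: [0.1, 0.8, -0.9]
grip_width: 0.753
gripper_force: 0.0
yellow [279.1 119.6] [75.3 76.4] pos [0.4586 0.0174]
from [ 0.4093 -0.0046  0.1616] t 25.8 units [ 1.411 -0.21  -0.254] dist 0.217
```

Yellow is centred in the tray, within about 1 mm. Next is blue.

```bash
python3 -m creep '[{"linear":[0.2,-0.02,-0.1],"yaw":0},{"linear":[0.5,-0.05,-0.2],"yaw":0},{"linear":[0.8,-0.1,-0.25],"yaw":0},{"linear":[1,-0.15,-0.25],"yaw":0}]' 1;python3 -m creep '[{"linear":[0.3,-0.06,0],"yaw":0},{"linear":[0.41,-0.06,0],"yaw":0},{"linear":[0.41,-0.06,0],"yaw":0},{"linear":[0.41,-0.06,0],"yaw":0}]' 1
python3 - <<'E'
from h import *
c=calibration("wrist"); im=camera("wrist")
x=lid(im,c,"blue",(.6375,.1313),.034,70)
units(*ray("wrist",*x,.034,c),.007)
E
```

```text
t: 26.3
ee_pos: [0.5389, 0.0785, 0.1976]
orientation: [-0.0, 0.978, 0.208, -0.0]
wrist_force: [-0.3, -0.5, -0.5]
grip_width: 0.997
gripper_force: 0.0
t: 26.8
ee_pos: [0.5892, 0.11, 0.1979]
orientation: [-0.0, 0.978, 0.207, -0.001]
wrist_force: [-0.2, -0.2, 0.1]
grip_width: 1.001
gripper_force: 0.0
blue [280.6 116.8] [82.7 84.6] pos [0.6378 0.1312]
from [0.5892 0.1099 0.1984] t 26.85 units [0.355 0.002 1.276] dist 0.199
```

```bash
python3 -m creep '[{"linear":[0.18,0,0.25],"yaw":0},{"linear":[0.355,0.002,0.5],"yaw":0},{"linear":[0.355,0.002,0.8],"yaw":0},{"linear":[0.355,0.002,0.9],"yaw":0},{"linear":[0.355,0.002,0.9],"yaw":0}]' 1; python3 - <<'E'
from h import *
units(.6378,.1312,.007)
E
```

```text
t: 27.48
ee_pos: [0.6383, 0.1312, 0.0643]
orientation: [-0.0, 0.978, 0.207, -0.0]
wrist_force: [-0.3, -0.3, 0.0]
grip_width: 1.005
gripper_force: 0.0
from [0.6383 0.1312 0.0643] t 27.48 units [-0.003 -0.001  0.382] dist 0.057
```

Now the grasp, the lift and the way to the hotplate. Its estimate is (.538,.445), so I'll hover at (.48,.42).

```bash
python3 -m creep '[{"linear":[0,0,0.15],"yaw":0},{"linear":[0,0,0.28],"yaw":0},{"linear":[0,0,0.36],"yaw":0},{"linear":[0,0,0.38],"yaw":0},{"linear":[0,0,0.38],"yaw":0}]' 1;  python3 -m creep '[{"linear":[0,0,0],"yaw":0},{"linear":[0,0,0],"yaw":0},{"linear":[0,0,0],"yaw":0},{"linear":[0,0,0],"yaw":0}]' -1;  python3 -m creep '[{"linear":[0,0,-0.1],"yaw":0},{"linear":[0,0,-0.4],"yaw":0},{"linear":[0,0,-0.8],"yaw":0},{"linear":[0,0,-1],"yaw":0},{"linear":[0,0,-1],"yaw":0}]' -1; python3 - <<'E'
from h import *
units(.48,.419,.2)
E
```

```text
t: 28.1
ee_pos: [0.6387, 0.1315, 0.0073]
orientation: [0.0, 0.978, 0.207, 0.0]
wrist_force: [0.3, -0.9, 0.3]
grip_width: 0.999
gripper_force: 0.0
t: 28.6
ee_pos: [0.6392, 0.1316, 0.0081]
orientation: [0.0, 0.978, 0.207, 0.001]
wrist_force: [0.2, 0.2, 6.1]
grip_width: 0.777
gripper_force: 67.5
t: 29.22
ee_pos: [0.6393, 0.1315, 0.1598]
orientation: [0.0, 0.978, 0.207, 0.002]
wrist_force: [-0.6, 0.2, -1.4]
grip_width: 0.776
gripper_force: 67.5
from [0.6393 0.1315 0.1598] t 29.23 units [-0.192 -2.182 -0.273] dist 0.331
```

```bash
python3 -m creep '[{"linear":[-0.02,-0.2,-0.1],"yaw":0},{"linear":[-0.05,-0.5,-0.2],"yaw":0},{"linear":[-0.07,-0.8,-0.25],"yaw":0},{"linear":[-0.09,-1,-0.25],"yaw":0}]' -1;python3 -m creep '[{"linear":[-0.03,-0.3,0],"yaw":0},{"linear":[-0.06,-0.65,0],"yaw":0},{"linear":[-0.08,-1,0],"yaw":0}]' -1;python3 -m creep '[{"linear":[-0.02,-0.15,0],"yaw":0},{"linear":[-0.02,-0.17,0],"yaw":0},{"linear":[-0.02,-0.17,0],"yaw":0}]' -1
python3 - <<'E'
from h import *
c=calibration("wrist"); im=camera("wrist"); cv2.imwrite("pics/w6.png",im[:,:,::-1])
print(proj("wrist",np.array([.538,.445,.04]),c)); units(.538,.445,.05)
E
```

```text
t: 29.72
ee_pos: [0.5638, 0.2646, 0.1932]
orientation: [-0.0, 0.978, 0.208, -0.001]
wrist_force: [0.5, -0.1, -3.3]
grip_width: 0.774
gripper_force: 67.6
t: 30.1
ee_pos: [0.492, 0.3962, 0.1925]
orientation: [0.0, 0.978, 0.207, -0.002]
wrist_force: [0.0, -0.2, -0.9]
grip_width: 0.777
gripper_force: 67.6
t: 30.48
ee_pos: [0.4809, 0.4164, 0.1938]
orientation: [0.0, 0.978, 0.207, -0.0]
wrist_force: [-0.2, 0.0, -1.5]
grip_width: 0.776
gripper_force: 67.6
(np.float64(275.91244610766495), np.float64(103.70988691227984))
from [0.4811 0.4162 0.194 ] t 30.52 units [ 0.425 -0.023  0.959] dist 0.157
```

View pics/w6.png

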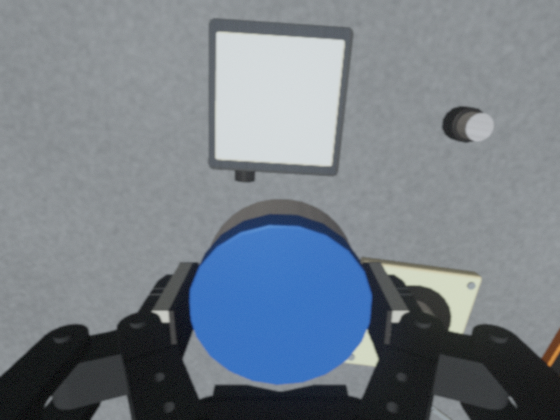

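Blue is held. The corners of the hotplate's white top are at (216,32), (345,38), (333,166) and (215,160).

```bash
python3 - <<'E'
from h import *
c=calibration("wrist")
P=[ray("wrist",*x,.04,c) for x in((216,32),(345,38),(333,166),(215,160))]; T=np.mean(P,0); print(T,[np.linalg.norm(P[i]-P[i-1]).round(4) for i in range(4)])
units(*T,.048)
E
```

```text
[0.53969007 0.44431721] [np.float64(0.0951), np.float64(0.0949), np.float64(0.0959), np.float64(0.0961)]
from [0.4811 0.4162 0.194 ] t 30.52 units [ 0.434 -0.014  0.973] dist 0.16
```

```bash
python3 -m creep '[{"linear":[0.2,-0.008,0.15],"yaw":0},{"linear":[0.434,-0.016,0.4],"yaw":0},{"linear":[0.434,-0.016,0.7],"yaw":0},{"linear":[0.434,-0.016,0.8],"yaw":0},{"linear":[0.434,-0.016,0.8],"yaw":0}]' -1;python3 -m creep '[{"linear":[0,0,0.06],"yaw":0},{"linear":[0,0,0.12],"yaw":0},{"linear":[0,0,0.14],"yaw":0},{"linear":[0,0,0.145],"yaw":0},{"linear":[0,0,0.145],"yaw":0}]' -1; python3 - <<'E'
from h import *
units(.540,.4445,.048)
E
```

```text
t: 31.15
ee_pos: [0.5392, 0.4453, 0.0746]
orientation: [0.0, 0.978, 0.207, -0.0]
wrist_force: [-0.0, -0.4, -0.4]
grip_width: 0.776
gripper_force: 67.6
t: 31.78
ee_pos: [0.539, 0.4461, 0.0529]
orientation: [-0.0, 0.978, 0.207, 0.0]
wrist_force: [-0.3, -0.5, -2.7]
grip_width: 0.776
gripper_force: 67.6
from [0.539  0.4461 0.0529] t 31.77 units [0.002 0.012 0.033] dist 0.005
```

```bash
python3 -m creep '[{"linear":[0.004,0.009,0.012],"yaw":0},{"linear":[0.004,0.009,0.022],"yaw":0},{"linear":[0.004,0.009,0.026],"yaw":0},{"linear":[0.004,0.009,0.026],"yaw":0}]' -1;python3 -m creep '[{"linear":[0,0,0.004],"yaw":0},{"linear":[0,0,0.004],"yaw":0}]' -1;python3 -m creep '[{"linear":[0,0,0.004],"yaw":0},{"linear":[0,0,0.004],"yaw":0}]' -1
```

```text
t: 32.28
ee_pos: [0.54, 0.445, 0.0487]
orientation: [0.0, 0.978, 0.207, -0.0]
wrist_force: [-0.5, -0.3, -1.9]
grip_width: 0.775
gripper_force: 67.6
t: 32.52
ee_pos: [0.54, 0.4451, 0.0482]
orientation: [-0.0, 0.978, 0.207, 0.0]
wrist_force: [0.5, -0.7, -0.9]
grip_width: 0.771
gripper_force: 67.9
t: 32.78
ee_pos: [0.54, 0.4451, 0.0482]
orientation: [-0.0, 0.978, 0.207, 0.0]
wrist_force: [-3.5, -1.5, 4.1]
grip_width: 0.775
gripper_force: 68.1
```

Contact. I'll release and check.

```bash
python3 -m creep '[{"linear":[0,0,0],"yaw":0},{"linear":[0,0,0],"yaw":0},{"linear":[0,0,0],"yaw":0},{"linear":[0,0,0],"yaw":0}]' 1;python3 -m creep '[{"linear":[0,0,-0.15],"yaw":0},{"linear":[0,0,-0.5],"yaw":0},{"linear":[-0.2,0,-0.9],"yaw":0},{"linear":[-0.35,0,-1],"yaw":0},{"linear":[-0.35,0,-1],"yaw":0}]' 
python3 - <<'E'
from h import *
c=calibration("wrist"); im=camera("wrist")
lid(im,c,"blue",(.54,.445),.074,60)
units(.465,-.452,.2)
E
```

```text
t: 33.28
ee_pos: [0.54, 0.445, 0.0475]
orientation: [0.0, 0.978, 0.207, -0.0]
wrist_force: [-0.2, 0.0, -0.6]
grip_width: 1.0
gripper_force: 0.0
t: 33.9
ee_pos: [0.4916, 0.4239, 0.2]
orientation: [-0.001, 0.978, 0.208, 0.002]
wrist_force: [0.4, 0.2, -0.4]
grip_width: 1.003
gripper_force: 0.0
blue [280.7 123.3] [91.9 93.9] pos [0.5393 0.4446]
from [0.492  0.4238 0.1982] t 33.95 units [-2.534  5.263 -0.016] dist 0.876
```

```bash
python3 -m creep '[{"linear":[-0.08,0.17,0],"yaw":0},{"linear":[-0.22,0.45,0],"yaw":0},{"linear":[-0.36,0.75,0],"yaw":0},{"linear":[-0.48,1,0],"yaw":0}]' 1;python3 -m creep '[{"linear":[-0.16,0.34,0],"yaw":0},{"linear":[-0.32,0.68,0],"yaw":0},{"linear":[-0.48,1,0],"yaw":0}]' 1;python3 -m creep '[{"linear":[-0.16,0.34,0],"yaw":0},{"linear":[-0.32,0.68,0],"yaw":0},{"linear":[-0.48,1,0],"yaw":0}]' 1;python3 -m creep '[{"linear":[-0.16,0.34,0],"yaw":0},{"linear":[-0.32,0.68,0],"yaw":0},{"linear":[-0.48,1,0],"yaw":0}]' 1;python3 -m creep '[{"linear":[-0.16,0.34,0],"yaw":0},{"linear":[-0.32,0.68,0],"yaw":0},{"linear":[-0.45,0.95,0],"yaw":0},{"linear":[-0.48,1,0],"yaw":0},{"linear":[-0.48,1,0],"yaw":0}]' 1 |head -2; python3 - <<'E'
from h import *
units(.465,-.452,.2)
E
```

```text
t: 34.45
ee_pos: [0.4872, 0.2556, 0.1961]
orientation: [0.0, 0.978, 0.207, -0.001]
wrist_force: [-0.5, -0.1, 0.9]
grip_width: 0.997
gripper_force: 0.0
t: 34.83
ee_pos: [0.4822, 0.0891, 0.1964]
orientation: [-0.0, 0.978, 0.207, -0.001]
wrist_force: [0.7, 0.9, 0.4]
grip_width: 0.994
gripper_force: 0.0
t: 35.2
ee_pos: [0.4771, -0.0774, 0.1965]
orientation: [-0.0, 0.978, 0.207, -0.001]
wrist_force: [0.7, 0.3, -0.0]
grip_width: 1.001
gripper_force: 0.0
t: 35.58
ee_pos: [0.472, -0.2439, 0.1962]
orientation: [-0.001, 0.978, 0.207, -0.001]
wrist_force: [1.5, 0.7, -0.0]
grip_width: 1.001
gripper_force: 0.0
t: 36.2
ee_pos: [0.4672, -0.4078, 0.1962]
from [ 0.4672 -0.4078  0.1962] t 36.2 units [-0.132  0.263 -0.026] dist 0.044
```

```bash
python3 -m creep '[{"linear":[-0.07,0.14,-0.01],"yaw":0},{"linear":[-0.132,0.263,-0.02],"yaw":0},{"linear":[-0.132,0.263,-0.02],"yaw":0},{"linear":[-0.132,0.263,-0.02],"yaw":0}]' 1
python3 - <<'E'
from h import *
c=calibration("wrist"); im=camera("wrist"); cv2.imwrite("pics/w7.png",im[:,:,::-1])
x=lid(im,c,"red",(.513,-.431),.034,70)
units(*ray("wrist",*x,.034,c),.007)
E
```

```text
t: 36.7
ee_pos: [0.4656, -0.4505, 0.2004]
orientation: [-0.0, 0.978, 0.208, -0.0]
wrist_force: [-0.5, -0.1, -0.1]
grip_width: 1.001
gripper_force: 0.0
red [282.2 119.3] [81.7 83.5] pos [ 0.513  -0.4313]
from [ 0.4656 -0.4506  0.2005] t 36.75 units [0.341 0.011 1.29 ] dist 0.2
```

View pics/w7.png

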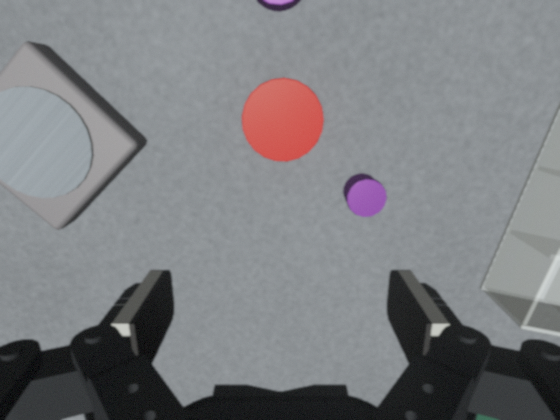

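Red is alone at (283,119), and the small purple tin at (367,197) is clear of the fingers' line.

```bash
python3 -m creep '[{"linear":[0.18,0.005,0.25],"yaw":0},{"linear":[0.337,0.009,0.5],"yaw":0},{"linear":[0.337,0.009,0.8],"yaw":0},{"linear":[0.337,0.009,0.9],"yaw":0},{"linear":[0.337,0.009,0.9],"yaw":0}]' 1; python3 - <<'E'
from h import *
units(.513,-.4313,.0075)
E
```

```text
t: 37.38
ee_pos: [0.5119, -0.4324, 0.0658]
orientation: [-0.0, 0.978, 0.207, -0.0]
wrist_force: [0.4, -0.9, 1.2]
grip_width: 0.999
gripper_force: 0.0
from [ 0.5119 -0.4324  0.0658] t 37.38 units [ 0.01  -0.004  0.389] dist 0.058
```

```bash
python3 -m creep '[{"linear":[0.006,0,0.15],"yaw":0},{"linear":[0.006,0,0.28],"yaw":0},{"linear":[0.006,0,0.36],"yaw":0},{"linear":[0.006,0,0.387],"yaw":0},{"linear":[0.006,0,0.387],"yaw":0}]' 1;  python3 -m creep '[{"linear":[0,0,0],"yaw":0},{"linear":[0,0,0],"yaw":0},{"linear":[0,0,0],"yaw":0},{"linear":[0,0,0],"yaw":0}]' -1;  python3 -m creep '[{"linear":[0,0,-0.1],"yaw":0},{"linear":[0,0,-0.4],"yaw":0},{"linear":[0,0,-0.8],"yaw":0},{"linear":[0,0,-1],"yaw":0},{"linear":[0,0,-1],"yaw":0}]' -1; python3 - <<'E'
from h import *
units(.355,-.278,.2)
E
```

```text
t: 38.0
ee_pos: [0.5129, -0.4325, 0.0078]
orientation: [0.0, 0.978, 0.207, 0.0]
wrist_force: [-0.1, -0.5, 1.2]
grip_width: 1.001
gripper_force: 0.0
t: 38.5
ee_pos: [0.5132, -0.4329, 0.0088]
orientation: [0.001, 0.978, 0.207, 0.001]
wrist_force: [0.3, -0.3, 6.4]
grip_width: 0.774
gripper_force: 67.9
t: 39.12
ee_pos: [0.5133, -0.4329, 0.1604]
orientation: [0.002, 0.978, 0.207, 0.001]
wrist_force: [0.1, 1.3, -2.6]
grip_width: 0.775
gripper_force: 67.6
from [ 0.5133 -0.4329  0.1604] t 39.12 units [-0.545 -1.371 -0.271] dist 0.225
```

```bash
python3 -m creep '[{"linear":[-0.05,-0.15,-0.15],"yaw":0},{"linear":[-0.15,-0.4,-0.25],"yaw":0},{"linear":[-0.26,-0.7,-0.26],"yaw":0},{"linear":[-0.37,-0.95,-0.26],"yaw":0},{"linear":[-0.4,-1,-0.26],"yaw":0}]' -1;python3 -m creep '[{"linear":[-0.08,-0.25,0],"yaw":0},{"linear":[-0.145,-0.37,0],"yaw":0},{"linear":[-0.145,-0.37,0],"yaw":0},{"linear":[-0.145,-0.37,0],"yaw":0}]' -1
python3 - <<'E'
from h import *
c=calibration("wrist"); im=camera("wrist"); cv2.imwrite("pics/w8.png",im[:,:,::-1])
print(proj("wrist",np.array([.4105,-.2538,.04]),c))
E
```

```text
t: 39.75
ee_pos: [0.3955, -0.3176, 0.1953]
orientation: [-0.001, 0.978, 0.207, -0.001]
wrist_force: [0.2, -0.3, -1.7]
grip_width: 0.775
gripper_force: 67.9
t: 40.25
ee_pos: [0.3551, -0.2783, 0.1961]
orientation: [-0.0, 0.978, 0.207, -0.0]
wrist_force: [0.1, -0.1, -1.5]
grip_width: 0.778
gripper_force: 68.0
(np.float64(280.10711998321386), np.float64(108.08870546948899))
```

View pics/w8.png

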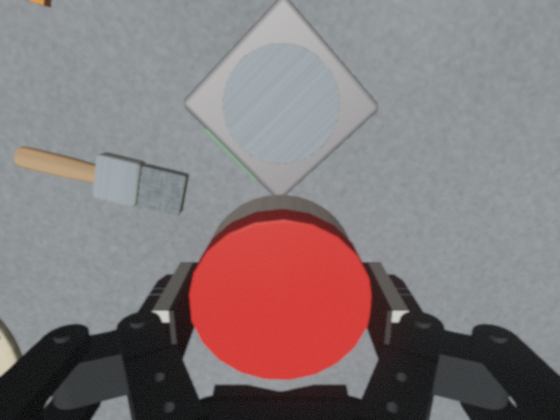

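Red is held. The pan is centred at (281.5,103).

```bash
python3 - <<'E'
from h import *
c=calibration("wrist")
T=ray("wrist",281.5,103,.04,c); print(T); units(*T,.049)
E
```

```text
[ 0.41445585 -0.25319132]
from [ 0.3552 -0.2783  0.1961] t 40.3 units [0.429 0.008 0.981] dist 0.161
```

```bash
python3 -m creep '[{"linear":[0.2,0.004,0.15],"yaw":0},{"linear":[0.424,0.007,0.4],"yaw":0},{"linear":[0.424,0.007,0.7],"yaw":0},{"linear":[0.424,0.007,0.8],"yaw":0},{"linear":[0.424,0.007,0.8],"yaw":0}]' -1;python3 -m creep '[{"linear":[0,0,0.06],"yaw":0},{"linear":[0,0,0.12],"yaw":0},{"linear":[0,0,0.145],"yaw":0},{"linear":[0,0,0.15],"yaw":0},{"linear":[0,0,0.15],"yaw":0}]' -1; python3 - <<'E'
from h import *
units(.4137,-.2533,.049)
E
```

```text
t: 40.92
ee_pos: [0.4133, -0.2531, 0.0764]
orientation: [-0.0, 0.978, 0.207, -0.0]
wrist_force: [-0.2, -0.1, -1.6]
grip_width: 0.771
gripper_force: 68.0
t: 41.55
ee_pos: [0.4133, -0.2529, 0.0542]
orientation: [0.0, 0.978, 0.207, 0.0]
wrist_force: [0.3, 0.4, -1.9]
grip_width: 0.774
gripper_force: 68.0
from [ 0.4133 -0.2529  0.0542] t 41.55 units [0.001 0.004 0.035] dist 0.005
```

```bash
python3 -m creep '[{"linear":[0.001,0.003,0.012],"yaw":0},{"linear":[0.001,0.003,0.022],"yaw":0},{"linear":[0.001,0.003,0.03],"yaw":0},{"linear":[0.001,0.003,0.03],"yaw":0}]' -1;python3 -m creep '[{"linear":[0,0,0.004],"yaw":0},{"linear":[0,0,0.004],"yaw":0}]' -1;python3 -m creep '[{"linear":[0,0,0.004],"yaw":0},{"linear":[0,0,0.004],"yaw":0}]' -1
```

```text
t: 42.05
ee_pos: [0.4135, -0.2531, 0.0494]
orientation: [-0.0, 0.978, 0.207, -0.0]
wrist_force: [0.4, 0.2, -1.7]
grip_width: 0.773
gripper_force: 68.0
t: 42.3
ee_pos: [0.4135, -0.2531, 0.0489]
orientation: [-0.0, 0.978, 0.207, -0.0]
wrist_force: [1.0, -0.6, -1.3]
grip_width: 0.774
gripper_force: 68.0
t: 42.55
ee_pos: [0.4135, -0.2532, 0.0487]
orientation: [0.0, 0.978, 0.207, 0.0]
wrist_force: [-2.2, 2.1, 5.2]
grip_width: 0.777
gripper_force: 69.1
```

```bash
python3 -m creep '[{"linear":[0,0,0],"yaw":0},{"linear":[0,0,0],"yaw":0},{"linear":[0,0,0],"yaw":0},{"linear":[0,0,0],"yaw":0}]' 1;python3 -m creep '[{"linear":[0,0,-0.15],"yaw":0},{"linear":[0,0,-0.5],"yaw":0},{"linear":[-0.2,0,-0.9],"yaw":0},{"linear":[-0.35,0,-1],"yaw":0},{"linear":[-0.35,0,-1],"yaw":0}]' 
python3 - <<'E'
from h import *
c=calibration("wrist"); im=camera("wrist"); cv2.imwrite("pics/w9.png",im[:,:,::-1])
lid(im,c,"red",(.414,-.253),.074,60)
cv2.imwrite("pics/top9.png",camera("top")[:,:,::-1])
units(.575,-.182,.2)
E
```

```text
t: 43.05
ee_pos: [0.4135, -0.2532, 0.0483]
orientation: [0.0, 0.978, 0.207, 0.0]
wrist_force: [0.4, 0.3, 1.2]
grip_width: 1.001
gripper_force: 0.0
t: 43.68
ee_pos: [0.3652, -0.2753, 0.1995]
orientation: [0.001, 0.978, 0.206, 0.001]
wrist_force: [0.2, -0.8, -0.2]
grip_width: 1.0
gripper_force: 0.0
red [278.3 119.9] [93.4 95.7] pos [ 0.4143 -0.2527]
from [ 0.3656 -0.2741  0.1976] t 43.77 units [ 1.525  0.004 -0.016] dist 0.229
```

View pics/w9.png

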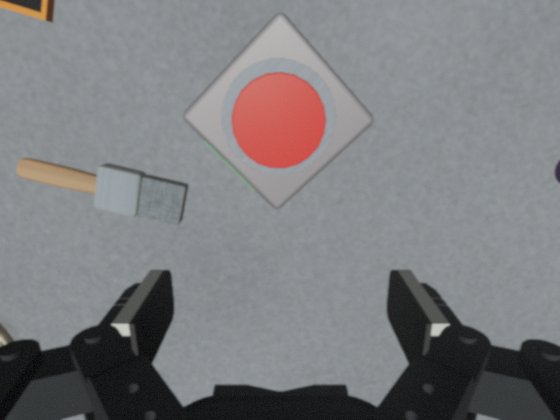

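View pics/top9.png

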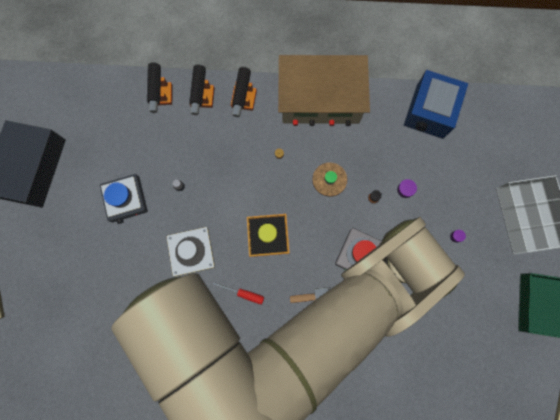

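The wrist and top views show all five tins upright, alone and centred, with red at (278,120) on the pan. The purple tins have not moved.

```bash
python3 -c "
from cell import hand_in; print(hand_in())"
```

```text
the job is handed in; nothing more can be done
None
```

I handed the job in at about 44 s of the 120 s: all five tins stand upright and alone on their stations, with red, blue, white and yellow within about 2 mm of centre by the camera and green about 3 mm off on the cork; nothing was dropped or tipped.

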